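Scan the job ticket of the tuning slide

ROBOT

A 6-joint arm with a two-finger parallel gripper is mounted at the origin on the work surface. World frame = base frame: x ahead of the robot, y to its left, z up, the work surface at z = 0. Lengths are in m, angles in rad, forces in N, time in s.
With the tool pointing down it reaches from about 0.4 to 0.825 m from the base axis. Payload 7 kg.
Tool frame: the origin (TCP) lies at the very end of the fingers, on their centre line; the grasp point (between the pads) lies 19 mm behind it (tcp_to_grasp is the distance from the TCP to the grasp point, in m); x points along the fingers, z is the direction in which the jaws open and shut, and the axes are right-handed (so a half turn about x gives the same grasp; the last joint's range is limited). The gripper opens to 88 mm and grips with 3 to 60 N. Pads are 19 mm wide; open, the fingers measure 130 mm over their backs; the gripper's body (78 mm by 193 mm) begins 47 mm behind the grasp point.
Start: joints at [-0.959, 0.359, 0.012, 0, -1.224, -0.288], TCP at [0.215, -0.64, 0.227] pointing down, gripper open.
Joint ranges: [-3.07, 3.07], [-1.43, 2.12], [-1.02, 1.25], [-3.03, 1.67], [-3.05, -0], [-3.03, 3.03]. Speed limits (rad/s): [2.39, 2.39, 3.01, 3.14, 3.14, 3.14].

INTERFACE

Orientations are given as [roll, pitch, yaw] about the fixed x, y, z axes, in that order (R = Rz(yaw) Ry(pitch) Rx(roll)).
In Python, from station import get_state, grab_frame, job_done, tcp_to_grasp gives the robot as it stands. The module is installed in compiled form; this text tells all that it offers.
- The arm moves only by the shell command python3 -m crank 'ROWS' [FORCE]. ROWS is JSON, a list of rows, each a list of 7 numbers: the shift along the tool's x, y, z in m, then the turn, a rotation vector about the tool's x, y, z in rad, then the opening, from 0 (shut) to 1 (fully open). In form: [[x, y, z, wx, wy, wz, fingers], ...]. A call has 1 to 10 rows; each row is the pose to reach, as a shift and turn from the pose commanded when the call began, along the tool's axes at that moment; what a row does not reach only later rows make up. A row lasts 1/8 s, in which the tool goes at most 62.5 mm and 10.7 degrees, less where a joint would pass 70% of its speed; a pose out of reach is approached as far as the arm can. A call with a gripper value outside its range is refused whole. The fingers move at their own pace and stop on an object; FORCE is the grip in N (left out, the last holds). Time passes only in rows, so rows that repeat a pose let the fingers close. It gives the time, the measured TCP pose, the force and the opening at its end, in the units of the state.
- get_state(): the state, without advancing time (a new reading comes with each control period).
- grab_frame(name): name is "scene" or "side" or "wrist"; returns a dict with "pixels" (400x640x3 uint8, red, green, blue), "vfov" (degrees; the focal length in pixels is half the picture's height over the tangent of half this angle, whatever the lens; pixels are square), "cx", "cy" (the principal point, pixels), "extrinsics" (4x4, takes a point from world to camera coordinates). Camera axes: x right, y up, looking along -z (the intrinsics and any distortion apply to the point x, -y, -z); pixel columns grow to the right and rows downward; lengths in m; the calibration is good to about 2 mm. The wrist camera is an equidistant fisheye: a pixel r from the principal point sees the ray r / f radians off the axis. A picture is of the moment at which its call begins. There is no depth.
- job_done(): hands the job in, once; it reports no verdict.
The state is a dict: "t": time; "q": joint angles; "qd": joint speeds; "joint_efforts": joint torques, N m; "eef_pos": TCP position; "ee_rot": TCP orientation; "force": force on the tool from outside, world axes, zero at the start; "moment": the same for the moment, N m; "width": finger opening in m.
Only numpy, scipy, OpenCV 4.12 (cv2) and the standard library are available. Lean on these libraries where they do the work, as an engineer would, in place of code of your own. Each camera call takes 0.05 s, during which the arm holds its last target.

TASK

Pick up the hand scanner and read the bar-code ticket on the tray that holds the U-shaped tuning slide: hold the scanner's head about 9 cm off the middle of that ticket, square to the sloping ticket, and keep it steady there for about two seconds. Do not scan the other tray's ticket, and do not disturb the ticket boards, the parts in the trays or the other things on the bench. Then stand the scanner gently upright, head down, wholly on the round charging pad, and let go.

Things in the scene. Friction and masses are not known exactly. Their poses are not given: they have to be found in the camera images.
- scanner: torch-shaped hand scanner, 125 mm tall, 0.24 kg, standing on its flared round black head (60 mm diameter, tapering to 40 mm at 40 mm height) on the bare bench. Above it a square grey grip, 34 x 34 mm, 40 to 125 mm up, sides along x and y. Origin: centre of the flat head face (window, underneath); z points from the window up the grip; the beam leaves along -z.
- charging_pad: round black charging pad fixed to the bench, 120 mm diameter, top 10 mm above the bench, short lead on one side. Origin: centre of its underside.
- ticket_bend (a point): middle of the bar-code ticket (white paper 62 x 94 mm, black bars) of the tray with the U-shaped slide. It is on a thin metal board hinged at the tray edge nearest the robot, sloping up away from it at 30 to 43 degrees from level; the stiff hinge yields if pushed. z: the ticket's outward normal (up and towards the robot), y: its long side, x: up the slope.
- ticket_straight (a point): the same point and axes on the like ticket of the other tray, with the straight tube: not to be scanned.
- tuning_slide: loose brass U-shaped tube, about 76 mm wide and 120 mm long, tube 16 mm thick, lying in its tray behind the ticket. Origin: under the middle of the U.
- straight_tube: loose straight brass tube, 130 mm long, 16 mm thick, on two small feet, lying in the other tray behind the ticket. Origin: under its middle.
- tray_bend: plywood tray fixed to the bench, 200 mm (x) by 180 mm (y), rim 22 mm high, holding the U-shaped slide. Origin: centre of its underside; x points away from the ticket edge.
- tray_straight: the like tray with the straight tube, same axes.
- mallet: hammer, 220 mm long, lying loose between the trays; leave alone. Origin: under its middle.
- oil_can: white bottle, 66 mm diameter, 140 mm tall, standing at the left beyond that tray; leave alone. Origin: centre of its underside.
- flux_jar: white jar, 70 mm diameter, 70 mm tall, standing at the right beyond that tray; leave alone. Origin: centre of its underside.
Mind the look-alikes: they are no part of the job. Of the things shaped like the charging_pad, the black one is meant.

How it is judged:
On the way:
1. The held scanner reads the U-slide's ticket: beam within 20 mm of its middle, window 60 to 130 mm off, square within 12 degrees, steady (under 20 mm/s) for 1.5 s (x of ticket_bend in the frame of scanner between -0.02 and 0.02 m and y of ticket_bend in the frame of scanner between -0.02 and 0.02 m and z of ticket_bend in the frame of scanner between -0.13 and -0.06 m and z of scanner in the frame of ticket_bend above 0.05 m and angle between the z axis of scanner and the z axis of ticket_bend, either way round below 0.21 rad and linear speed of scanner below 0.02 m/s and angular speed of scanner below 0.15 rad/s and contact force between the fingers and scanner above 0.5 N), for 1.5 s.
At the end, for the whole second after the job is handed in: The scanner stands head down on the charging pad, within 30 mm of its centre (head wholly on it), upright within 6 degrees, at rest and released, after the U-slide's ticket was read (horizontal distance between scanner and charging_pad below 0.03 m and angle between scanner's own z axis and vertical below 0.1 rad and z of scanner in the frame of charging_pad between 0.004 and 0.016 m and linear speed of scanner below 0.02 m/s and contact force between the fingers and scanner below 0.05 N); the robot touches nothing.
It fails at once if the other tray's ticket is scanned (scanner pointed at it, in range, square and slower than 50 mm/s) (x of ticket_straight in the frame of scanner between -0.02 and 0.02 m and y of ticket_straight in the frame of scanner between -0.02 and 0.02 m and z of ticket_straight in the frame of scanner between -0.13 and -0.06 m and z of scanner in the frame of ticket_straight above 0.05 m and angle between the z axis of scanner and the z axis of ticket_straight, either way round below 0.21 rad and linear speed of scanner below 0.05 m/s).
It fails at once if the scanner is dropped or knocked (moves faster than 0.45 m/s while not in the fingers) (contact force between the fingers and scanner below 0.05 N and linear speed of scanner above 0.45 m/s).
It fails at once if a ticket board is pushed by more than 10 mm (distance of any of ticket_bend, ticket_straight from where it was at the start of the episode above 0.01 m).
It fails at once if a part or bystander is shifted by more than 20 mm (distance of any of tuning_slide, straight_tube, mallet, oil_can, flux_jar from where it was at the start of the episode above 0.02 m).
It also fails if it takes over 48 s, if anything falls off the work surface, if the arm or the gripper's body presses on something with over 40 N, if the wrist force passes 120 N, or if a joint passes its speed limit or range.

## Working session

There is one attempt and no reset: what is moved stays moved. The work goes in short steps, Python scripts to look and compute and a shell command to move; the robot and the scene stay as the last step left them, time stands still between calls to the robot, and variables do not carry over. Pictures are saved under pics/ and viewed, and the job is handed in when it is done.

```bash
mkdir -p pics
cat > h.py <<'E'
import numpy as np, cv2
from station import get_state, grab_frame, job_done, tcp_to_grasp
from scipy.spatial.transform import Rotation as R
def ray(f,u,v,fish=False):
    H=f["pixels"].shape[0]; fl=H/2/np.tan(np.radians(f["vfov"])/2)
    a,b=(u-f["cx"])/fl,(v-f["cy"])/fl
    if fish:
        r=np.hypot(a,b); s=np.sin(r)/r if r>1e-9 else 1
        d=np.array([a*s,-b*s,-np.cos(r)])
    else: d=np.array([a,-b,-1.]); d/=np.linalg.norm(d)
    E=np.array(f["extrinsics"]); Rm=E[:3,:3]; o=-Rm.T@E[:3,3]
    return o,Rm.T@d
def onplane(f,u,v,z,fish=False):
    o,d=ray(f,u,v,fish); return o+d*(z-o[2])/d[2]
def tri(rays):
    A=np.zeros((3,3));b=np.zeros(3)
    for o,d in rays:
        P=np.eye(3)-np.outer(d,d);A+=P;b+=P@o
    x=np.linalg.solve(A,b)
    return x,[np.linalg.norm((np.eye(3)-np.outer(d,d))@(x-o)) for o,d in rays]
def proj(f,p):
    E=np.array(f["extrinsics"]);c=E[:3,:3]@p+E[:3,3];H=f["pixels"].shape[0]; fl=H/2/np.tan(np.radians(f["vfov"])/2)
    return f["cx"]+fl*c[0]/-c[2], f["cy"]+fl*(-c[1])/-c[2]
def save(f,n): cv2.imwrite("pics/"+n,f["pixels"][:,:,::-1])
E
python3 - <<'E'
from h import *
import pickle
s=get_state(); print(s)
print(tcp_to_grasp if not callable(tcp_to_grasp) else tcp_to_grasp())
F={}
for n in("scene","side","wrist"):
    f=grab_frame(n);F[n]=f;save(f,n+"0.png");E=np.array(f["extrinsics"]);print(n,f["vfov"],f["cx"],f["cy"],(-E[:3,:3].T@E[:3,3]).round(3),[k for k in f])
pickle.dump(F,open("f0.pkl","wb"))
E
```

```text
{'t': 0.0, 'q': array([-9.58905204e-01,  3.59401637e-01,  1.10836927e-02, -3.45480608e-04,
       -1.22413579e+00, -2.88075083e-01]), 'qd': array([-0.00216665,  0.00134552, -0.00019193,  0.00164994,  0.0001528 ,
        0.00090116]), 'joint_efforts': array([ 1.39874439e-03, -5.82722354e+01,  2.93060035e+01,  6.99756235e+00,
        7.08594176e-03, -2.12913192e-04]), 'eef_pos': array([ 0.21457645, -0.63946899,  0.22562482]), 'ee_rot': array([0.09459926, 1.56910739, 1.98909398]), 'force': array([ 0.23278066, -0.44902035,  0.75712119]), 'moment': array([-0.0171618 ,  0.00602655,  0.02988167]), 'width': 0.08758237706660715}
0.0188
scene 47.96162142165704 319.7446711135468 196.9391775651866 [ 1.442 -0.246  1.171] ['pixels', 'vfov', 'cx', 'cy', 'extrinsics']
side 52.34636559599939 323.14036403034726 195.7783119568254 [0.036 0.692 0.881] ['pixels', 'vfov', 'cx', 'cy', 'extrinsics']
wrist 65.70646984690485 320.474965766284 194.65459119855677 [ 0.153 -0.662  0.384] ['pixels', 'vfov', 'cx', 'cy', 'extrinsics']
```

View pics/scene0.png

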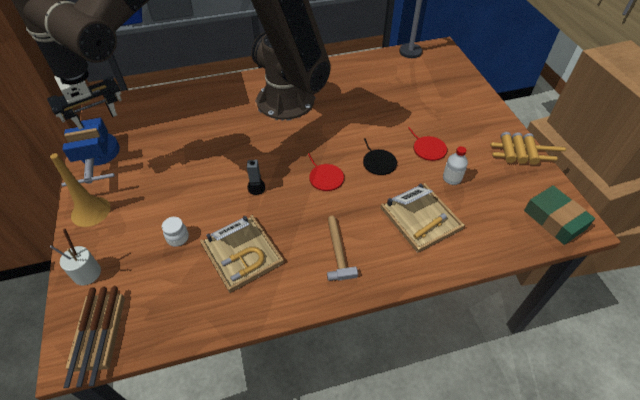

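View pics/side0.png

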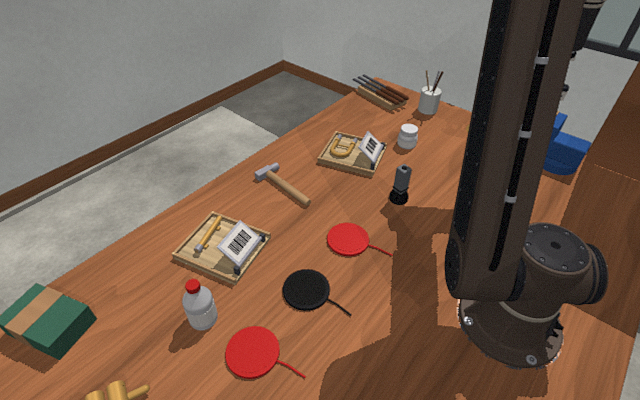

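View pics/wrist0.png

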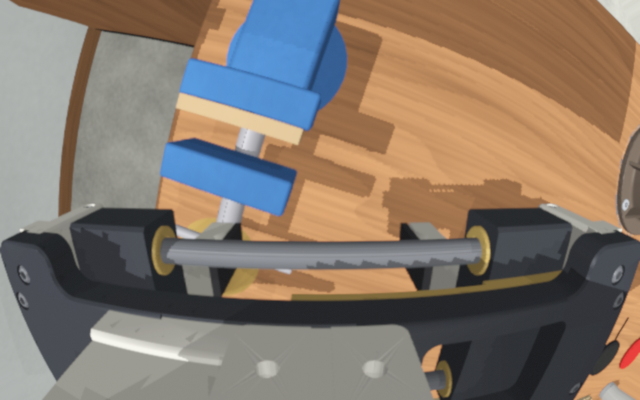

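The scene view shows:
- **Trays:** the U-slide tray is at (242,252) and the straight-tube tray at (423,215).
- **Scanner:** it stands at (256,178).
- **Pad look-alikes:** there are discs at (327,177) red, (380,161) black and (430,148) red. The black one is the pad.

I'll enlarge crops to confirm these and to read pixel positions.

Run:
```python
from h import *
import pickle
F=pickle.load(open("f0.pkl","rb"))
def crop(n,x0,y0,x1,y1,k):
    return cv2.resize(F[n]["pixels"][y0:y1,x0:x1,::-1],None,fx=k,fy=k,interpolation=cv2.INTER_CUBIC)
a=crop("scene",195,150,295,300,4)   # 400x600
b=crop("side",310,120,410,270,4)
cv2.imwrite("pics/c1.png",np.hstack([a,b]))
a=crop("scene",300,130,500,255,3);cv2.imwrite("pics/c2.png",a)
# black pad masks
for n,(x0,y0,x1,y1) in dict(scene=(355,145,405,178),side=(275,262,340,316)).items():
    im=F[n]["pixels"][y0:y1,x0:x1]; m=(im.max(2)<60).astype(np.uint8)
    m=cv2.morphologyEx(m,cv2.MORPH_OPEN,np.ones((5,5),np.uint8))
    c=max(cv2.findContours(m,0,1)[0],key=cv2.contourArea); e=cv2.fitEllipse(c); u,v=e[0][0]+x0,e[0][1]+y0
    print(n,u,v,e[1],onplane(F[n],u,v,.008).round(4))
```

```text
scene 379.71370124816895 161.97649955749512 (24.154495239257812, 32.8124885559082) [0.4344 0.2472 0.008 ]
side 305.7419185638428 289.79819107055664 (40.199859619140625, 45.859230041503906) [0.4285 0.2518 0.008 ]
```

View pics/c1.png

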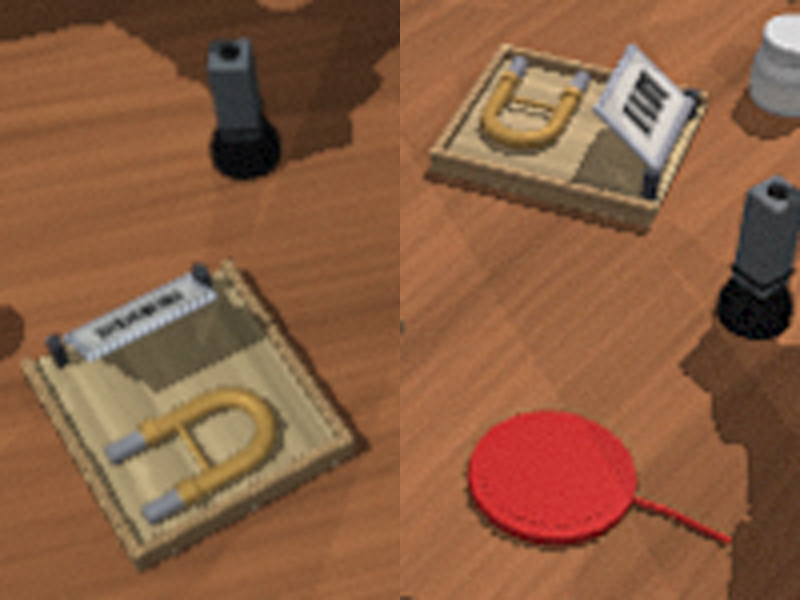

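View pics/c2.png

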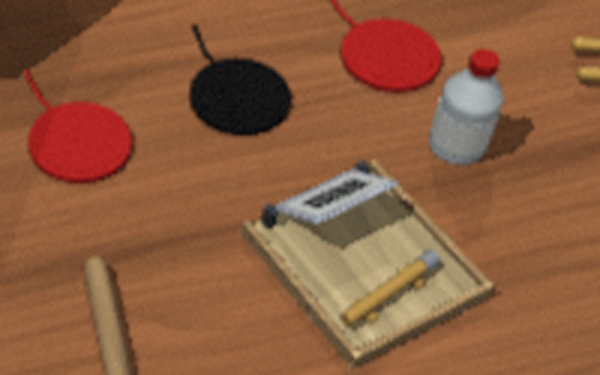

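Run:
```python
from h import *
import pickle
F=pickle.load(open("f0.pkl","rb"));S,D=F["scene"],F["side"]
sc=lambda x,y:ray(S,195+x/4-.4,150+y/4-.4); sd=lambda x,y:ray(D,310+(x-400)/4-.4,120+y/4-.4)
P={}
for k,a,b in [("griptop",(232,51),(778,190)),("bars",(138,315),(645,105)),("A far-left(-y)",(65,342),(632,45)),("B",(195,274),(597,105)),("C",(216,294),(655,172)),("D",(86,359),(697,95))]:
    x,r=tri([sc(*a),sd(*b)]);P[k]=x;print(k,x.round(4),np.round(r,4))
x,r=tri([ray(S,379.7,162),ray(D,305.7,289.8)]);print("pad",x.round(4),r)
print("side lengths board?")
# scanner head centre at base, edges
print("head", onplane(S,195+245/4,150+150/4,.015), onplane(D,310+355/4,120+312/4,.015))
# tray corners rim z .022
for p in [(25,365),(140,555),(365,445),(232,265)]: print("tray",p,onplane(S,195+p[0]/4,150+p[1]/4,.022).round(3))
# straight tray bars: c2
print("straight bars",onplane(S,300+335/3,130+193/3,.06).round(3))
print("mallet",onplane(S,336,218,.02).round(3), onplane(S,342,275,.02).round(3))
print("oil", onplane(S,453,180,0).round(3),"flux",onplane(S,176,240,0).round(3))
for p in [(327,178),(430,149)]: print("red",onplane(S,*p,.005).round(3))
```

```text
griptop [ 0.4294 -0.1948  0.1281] [0.0009 0.0009]
bars [ 0.6136 -0.3069  0.057 ] [0.0004 0.0004]
A far-left(-y) [ 0.6516 -0.3532  0.0837] [0.0099 0.0099]
B [ 0.6194 -0.2526  0.0892] [0.0089 0.0089]
C [ 0.5776 -0.255   0.0272] [0.0112 0.0112]
D [ 0.6095 -0.3634  0.0298] [0.0149 0.0149]
pad [0.4306 0.2493 0.0033] [np.float64(0.0002156868274960508), np.float64(0.00021568682749624414)]
side lengths board?
head [ 0.43917249 -0.19711882  0.015     ] [ 0.42178133 -0.18489062  0.015     ]
tray (25, 365) [ 0.612 -0.398  0.022]
tray (140, 555) [ 0.796 -0.337  0.022]
tray (365, 445) [ 0.751 -0.164  0.022]
tray (232, 265) [ 0.561 -0.229  0.022]
straight bars [0.641 0.274 0.06 ]
mallet [0.637 0.024 0.02 ] [ 0.838 -0.018  0.02 ]
oil [0.576 0.464 0.   ] flux [ 0.57  -0.476  0.   ]
red [0.454 0.047 0.005]
red [0.42  0.448 0.005]
```

Run:
```python
from h import *
import pickle
F=pickle.load(open("f0.pkl","rb"));S,D=F["scene"],F["side"]
sc=lambda x,y:ray(S,195+x/4-.4,150+y/4-.4); sd=lambda x,y:ray(D,310+(x-400)/4-.4,120+y/4-.4)
P=[]
for k,a,b in [("A",(65,342),(697,95)),("B",(195,274),(655,172)),("C",(216,294),(597,105)),("D",(86,359),(632,45))]:
    x,r=tri([sc(*a),sd(*b)]);P.append(x);print(k,x.round(4),np.round(r,4))
A,B,C,Dd=P; c=np.mean(P,0); y=(B+C-A-Dd);x=(C+Dd-A-B); print(np.linalg.norm(x)/2,np.linalg.norm(y)/2)
x/=np.linalg.norm(x);y/=np.linalg.norm(y);n=np.cross(x,y);n/=np.linalg.norm(n);print("c",c,"x",x,"y",y,"n",n,"tilt",np.degrees(np.arccos(n[2])),"yaw",np.degrees(np.arctan2(-n[1],-n[0])))
tc=np.array([[.612,-.398],[.796,-.337],[.751,-.164],[.561,-.229]]);e1=tc[1]-tc[0]+tc[2]-tc[3];e2=tc[3]-tc[0]+tc[2]-tc[1]
print("tray yaw",np.degrees(np.arctan2(e1[1],e1[0])),np.degrees(np.arctan2(-e2[0],e2[1])),tc.mean(0))
# current tool frame
s=get_state();M=R.from_euler('xyz',s['ee_rot']).as_matrix();print(M.round(3))
```

```text
A [ 0.603  -0.369   0.0355] [0.0047 0.0047]
B [ 0.5695 -0.2597  0.0347] [0.0001 0.0001]
C [ 0.6271 -0.2482  0.0821] [0.0016 0.0016]
D [ 0.6578 -0.348   0.078 ] [0.0002 0.0002]
0.07377387762340588 0.10937501507126723
c [ 0.61435732 -0.30625793  0.05756219] x [0.7620242  0.22052453 0.60884157] y [-0.2931088   0.95596412  0.01482678] n [-0.5787646  -0.18975636  0.79311037] tilt 37.522861820292434 yaw 18.152479740352028
tray yaw 18.618588513041786 15.679524122419247 [ 0.68  -0.282]
[[-0.001 -0.948 -0.318]
 [ 0.001 -0.318  0.948]
 [-1.     0.     0.001]]
```

```bash
python3 -m crank '[[-0.01,-0.05,0.04,0,0,0,1],[-0.03,-0.1,0.08,0,0,0,1],[-0.05,-0.15,0.12,0,0,0,1],[-0.05,-0.2,0.16,0,0,0,1],[-0.05,-0.25,0.2,0,0,0,1],[-0.05,-0.3,0.24,0,0,0,1],[-0.05,-0.34,0.28,0,0,0,1],[-0.05,-0.38,0.32,0,0,0,1],[-0.05,-0.424,0.353,0,0,0,1],[-0.05,-0.424,0.353,0,0,0,1]]'
python3 - <<'E'
from h import *
import pickle
f=grab_frame("wrist");save(f,"w1.png");pickle.dump(f,open("w1.pkl","wb"))
print(np.array(f["extrinsics"]).round(3))
E
```

```text
t: 1.4
eef_pos: [0.506, -0.1673, 0.2761]
ee_rot: [0.508, 1.57, 2.407]
force: [-0.4, -1.0, -0.4]
width: 0.0877
[[-0.323  0.946 -0.     0.324]
 [-0.918 -0.313 -0.244  0.455]
 [-0.231 -0.078  0.97  -0.333]
 [ 0.     0.     0.     1.   ]]
```

View pics/w1.png

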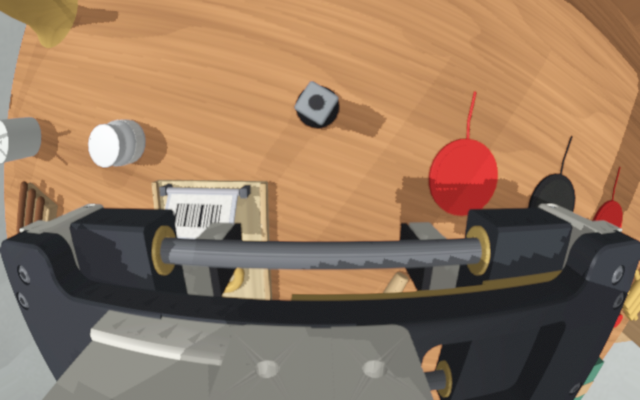

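The wrist view shows the grip's top at about (317,102), turned diagonally, with the U-tray's ticket at (203,208). I'll measure the grip corners and the ticket.

Run:
```python
from h import *
import pickle
f=pickle.load(open("w1.pkl","rb"))
a=cv2.resize(f["pixels"][75:135,285:350,::-1],None,fx=6,fy=6,interpolation=cv2.INTER_CUBIC)
b=cv2.resize(f["pixels"][175:245,150:250,::-1],None,fx=4,fy=4,interpolation=cv2.INTER_CUBIC)
o=np.zeros((400,800,3),np.uint8);o[:a.shape[0],:a.shape[1]]=a;o[:b.shape[0],400:400+b.shape[1]]=b
cv2.imwrite("pics/c3.png",o)
```

```text
(no output)
```

View pics/c3.png

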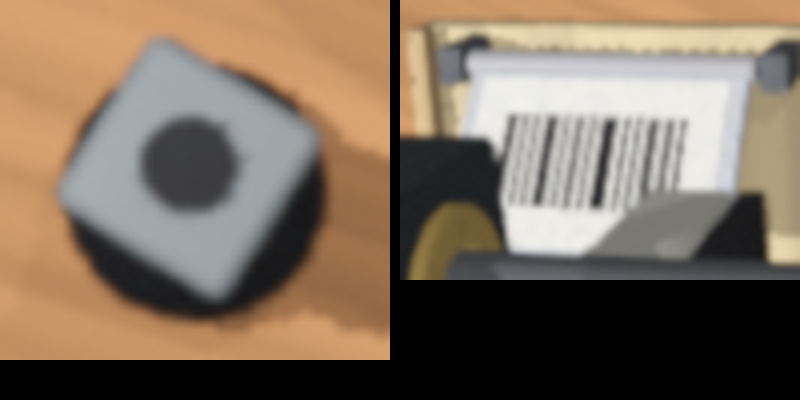

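Run:
```python
from h import *
import pickle
f=pickle.load(open("w1.pkl","rb"));F=pickle.load(open("f0.pkl","rb"));S,D=F["scene"],F["side"]
cs=[onplane(f,285+x/6-.4,75+y/6-.4,.125,True) for x,y in [(160,38),(320,135),(220,303),(60,195)]]
c=np.mean(cs,0);print("grip",c.round(4))
for i in range(4):
    e=cs[(i+1)%4]-cs[i];print(np.linalg.norm(e).round(4),np.degrees(np.arctan2(e[1],e[0])).round(1),end=' ; ')
w=lambda x,y:ray(f,150+(x-400)/4-.4,175+y/4-.4,True)
b,r=tri([ray(S,195+138/4-.4,150+315/4-.4),ray(D,310+245/4-.4,120+105/4-.4),w(598,162)]);print("\nbars",b.round(4),np.round(r,4))
# board low corners at z~.035 ; low edge at w (470,60)-(752,68)
def pl(x,y,z): o,d=w(x,y); return o+d*(z-o[2])/d[2]
p,q=pl(485,76,.04),pl(738,82,.04);print("edge",p.round(4),q.round(4),np.linalg.norm(q-p), np.degrees(np.arctan2(-(q-p)[0],(q-p)[1])))
p,q=pl(510,118,.057),pl(688,122,.057);e=q-p;print("bars top", np.degrees(np.arctan2(-e[0],e[1])),np.linalg.norm(e))
s=get_state();M=R.from_euler('xyz',s['ee_rot']).as_matrix();print(M.round(3),s['eef_pos'],s['q'].round(3))
d=c-s['eef_pos'];print("toolshift to (axis) ",M.T@d)
```

```text
grip [ 0.4311 -0.1992  0.125 ]
0.0308 77.1 ; 0.0325 -11.5 ; 0.032 -105.8 ; 0.0309 166.6 ; 
bars [ 0.6139 -0.3063  0.0573] [0.001  0.0003 0.0011]
edge [ 0.606  -0.3602  0.04  ] [ 0.5768 -0.2681  0.04  ] 0.09658914708326194 17.565402601937627
bars top 18.12878946565077 0.06603866654807654
[[-0.001 -0.947 -0.321]
 [ 0.    -0.321  0.947]
 [-1.     0.001  0.   ]] [ 0.50499939 -0.16865121  0.27614857] [ 0.046  0.094 -0.221 -0.    -1.257 -1.29 ]
toolshift to (axis)  [ 0.15120313  0.07964936 -0.00525415]
```

```bash
python3 -m crank '[[0.02,0.02,-0.001,0.14,0,0,1],[0.04,0.04,-0.002,0.28,0,0,1],[0.06,0.06,-0.003,0.42,0,0,1],[0.07,0.08,-0.003,0.56,0,0,1],[0.07,0.08,-0.003,0.56,0,0,1],[0.07,0.08,-0.003,0.56,0,0,1]]' 30
python3 - <<'E'
from h import *
import pickle
s=get_state();M=R.from_euler('xyz',s['ee_rot']).as_matrix();print(M.round(3),s['eef_pos'],s['q'].round(3))
for n in ("wrist","scene"):
    f=grab_frame(n);save(f,n+"2.png");pickle.dump(f,open(n+"2.pkl","wb"))
E
```

```text
t: 2.2
eef_pos: [0.4298, -0.1993, 0.2071]
ee_rot: [-1.66, 1.57, -0.325]
force: [0.8, 0.6, -1.4]
width: 0.0875
[[ 0.001 -0.973  0.233]
 [-0.     0.233  0.973]
 [-1.    -0.001 -0.   ]] [ 0.42978795 -0.19928686  0.20713015] [-0.017  0.036 -0.445  0.    -1.088 -1.789]
```

View pics/wrist2.png

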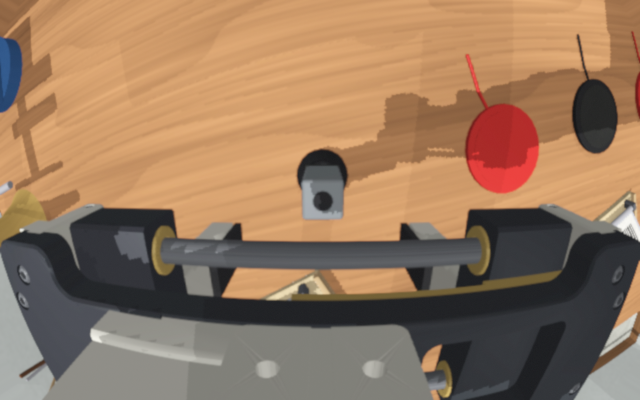

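View pics/scene2.png

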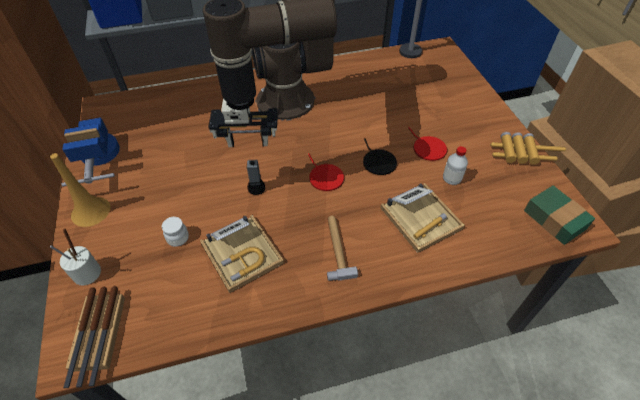

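The grip is square to the jaws and between them, with its hole at (322,201). I'll check its position, then descend.

Run:
```python
from h import *
import pickle
f=pickle.load(open("wrist2.pkl","rb"))
s=get_state();M=R.from_euler('xyz',s['ee_rot']).as_matrix()
for p in [(322,201),(302,218),(343,219),(304,181),(344,181)]:
    x=onplane(f,*p,.125,True);print(p,x.round(4),(M.T@(x-s['eef_pos'])).round(4))
```

```text
(322, 201) [ 0.4312 -0.2     0.125 ] [ 0.0821 -0.0012 -0.0008]
(302, 218) [ 0.4414 -0.2192  0.125 ] [ 0.0821 -0.0156 -0.0171]
(343, 219) [ 0.45   -0.1868  0.125 ] [ 0.0821 -0.0165  0.0164]
(304, 181) [ 0.4119 -0.2101  0.125 ] [ 0.082   0.0152 -0.0151]
(344, 181) [ 0.4193 -0.1793  0.125 ] [0.082  0.0152 0.0166]
```

```bash
python3 -m crank '[[0.045,-0.001,0,0,0,0,1],[0.09,-0.001,0,0,0,0,1],[0.129,-0.001,0,0,0,0,1],[0.129,-0.001,0,0,0,0,1],[0.129,-0.001,0,0,0,0,0.3],[0.129,-0.001,0,0,0,0,0.2],[0.129,-0.001,0,0,0,0,0.2],[0.129,-0.001,0,0,0,0,0.2],[0.129,-0.001,0,0,0,0,0.2]]' 30
python3 - <<'E'
from h import *
s=get_state();print(s['t'],s['eef_pos'],s['width'],s['force'])
E
```

```text
t: 3.42
eef_pos: [0.4306, -0.1989, 0.0778]
ee_rot: [-1.376, 1.57, -0.042]
force: [-0.4, -0.1, -0.2]
width: 0.043
3.425 [ 0.4305765  -0.19889846  0.07784784] 0.043020110245825686 [-0.3780944  -0.12619524 -0.23683893]
```

Still closing, so I'll hold. Next comes the lift.

```bash
python3 -m crank '[[0,0,0,0,0,0,0],[0,0,0,0,0,0,0],[0,0,0,0,0,0,0],[0,0,0,0,0,0,0]]' 30
python3 -m crank '[[-0.03,0,0,0,0,0,0],[-0.08,0,0,0,0,0,0],[-0.13,0,0,0,0,0,0],[-0.18,0,0,0,0,0,0],[-0.18,0,0,0,0,0,0]]'
python3 - <<'E'
from h import *
import pickle
s=get_state();print(s['t'],s['eef_pos'],s['width'],s['force'],s['q'].round(3))
for n in ("wrist","side"):
    f=grab_frame(n);save(f,n+"3.png");pickle.dump(f,open(n+"3.pkl","wb"))
# scan pose
n=np.array([-np.sin(np.radians(37.5))*np.cos(np.radians(17.8)),-np.sin(np.radians(37.5))*np.sin(np.radians(17.8)),np.cos(np.radians(37.5))])
c=np.array([.614,-.3065,.0573]); 
h=0.0778 # TCP height over window
T=c+n*(.092+h)
s=get_state();M=R.from_euler('xyz',s['ee_rot']).as_matrix();print(M.round(3))
x0=M[:,0];ax=np.cross(x0,-n);ang=np.arcsin(np.linalg.norm(ax));rv=ax/np.linalg.norm(ax)*ang
print("T",T,"n",n,"shift tool",M.T@(T-s['eef_pos']),"rv tool",M.T@rv)
E
```

```text
t: 3.92
eef_pos: [0.4305, -0.1989, 0.0776]
ee_rot: [-0.381, 1.571, 0.953]
force: [-0.2, 1.7, 1.4]
width: 0.034
t: 4.55
eef_pos: [0.4323, -0.1993, 0.2612]
ee_rot: [-1.472, 1.564, -0.137]
force: [0.3, -0.7, -4.1]
width: 0.0339
4.55 [ 0.43225125 -0.19926491  0.26116325] 0.03389422307800847 [ 0.26135483 -0.74472568 -4.09127573] [-1.600e-02 -3.000e-03 -3.580e-01  1.000e-03 -1.208e+00 -1.791e+00]
[[-0.    -0.972  0.234]
 [ 0.001  0.234  0.972]
 [-1.     0.     0.001]]
T [ 0.51558058 -0.33809902  0.1920114 ] n [-0.57961965 -0.18609551  0.79335334] shift tool [ 0.06480043 -0.11595911 -0.11561268] rv tool [ 1.79840562e-19 -3.39905738e-01 -5.59268574e-01]
```

View pics/wrist3.png

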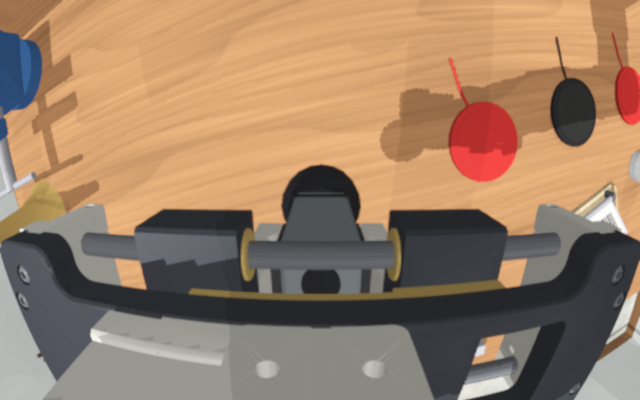

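View pics/side3.png

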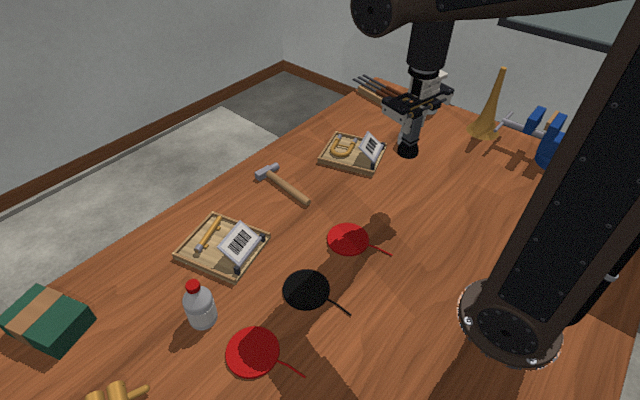

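```bash
python3 -m crank '[[0,-0.03,-0.03,0,-0.07,-0.11,0],[0,-0.06,-0.06,0,-0.14,-0.22,0],[0,-0.09,-0.09,0,-0.21,-0.33,0],[0.01,-0.11,-0.11,0,-0.28,-0.44,0],[0.03,-0.116,-0.116,0,-0.34,-0.559,0],[0.05,-0.116,-0.116,0,-0.34,-0.559,0],[0.065,-0.116,-0.116,0,-0.34,-0.559,0],[0.065,-0.116,-0.116,0,-0.34,-0.559,0],[0.065,-0.116,-0.116,0,-0.34,-0.559,0]]'
python3 - <<'E'
from h import *
import pickle
F={}
for n in ("scene","wrist","side"):
    f=grab_frame(n);save(f,n+"4.png");F[n]=f
pickle.dump(F,open("f4.pkl","wb"))
n=np.array([-.5796,-.1861,.7934]);c=np.array([.614,-.3065,.0573])
s=get_state();M=R.from_euler('xyz',s['ee_rot']).as_matrix();print(s['eef_pos'],M[:,0],s['q'].round(3))
w=s['eef_pos']+M[:,0]*.0777
d=c-w; print("angle",np.degrees(np.arccos(-M[:,0]@n)),"dist",d@M[:,0],"lat",M.T@d)
a=cv2.resize(F["scene"]["pixels"][150:300,180:300,::-1],None,fx=3.3,fy=3.3,interpolation=cv2.INTER_CUBIC)
b=cv2.resize(F["side"]["pixels"][60:210,310:430,::-1],None,fx=3.3,fy=3.3,interpolation=cv2.INTER_CUBIC)
cv2.imwrite("pics/c4.png",np.hstack([a,b]))
E
```

```text
t: 5.78
eef_pos: [0.517, -0.3381, 0.1933]
ee_rot: [-1.026, 0.917, 0.311]
force: [0.8, -1.0, -2.3]
width: 0.0339
[ 0.51685976 -0.33839831  0.19374516] [ 0.58016477  0.18559536 -0.793072  ] [-0.647  0.179 -0.228 -0.702 -0.881 -0.777]
angle nan dist 0.09278835947790863 lat [ 0.09278836  0.00214146 -0.00037874]<stdin>:10: RuntimeWarning: invalid value encountered in arccos
```

View pics/c4.png

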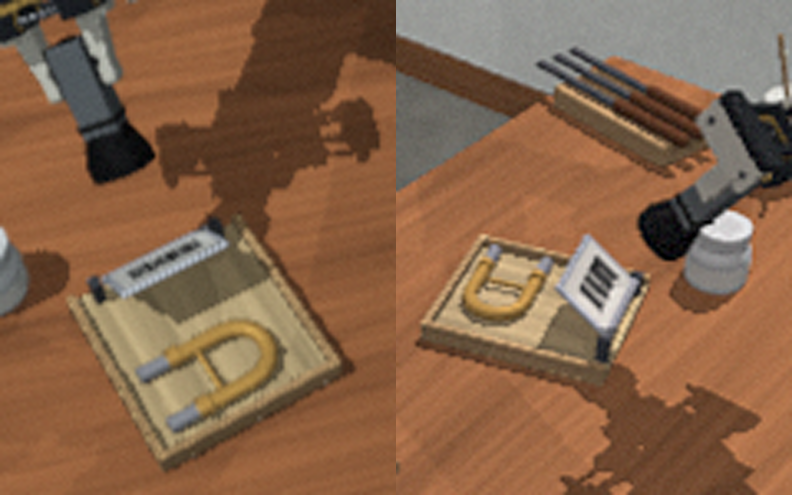

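View pics/wrist4.png

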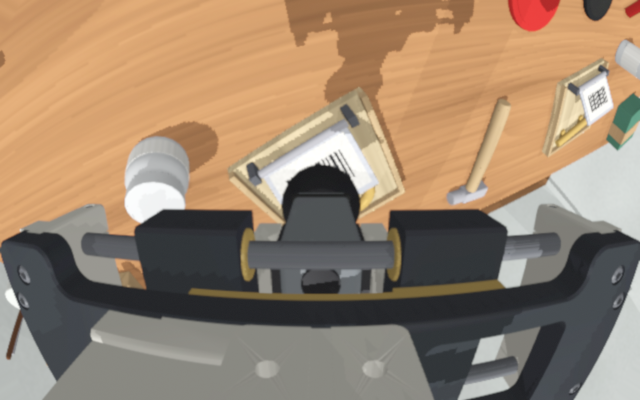

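The scanner is held firmly and aimed at the U-slide ticket. By calculation it is about 93 mm off, with about 2 mm lateral error and close to 0° off square. I'll hold still.

```bash
for i in 1; do python3 -m crank '[[0,0,0,0,0,0,0],[0,0,0,0,0,0,0],[0,0,0,0,0,0,0],[0,0,0,0,0,0,0],[0,0,0,0,0,0,0],[0,0,0,0,0,0,0],[0,0,0,0,0,0,0],[0,0,0,0,0,0,0],[0,0,0,0,0,0,0],[0,0,0,0,0,0,0]]'; done
python3 -m crank '[[0,0,0,0,0,0,0],[0,0,0,0,0,0,0],[0,0,0,0,0,0,0],[0,0,0,0,0,0,0],[0,0,0,0,0,0,0],[0,0,0,0,0,0,0],[0,0,0,0,0,0,0],[0,0,0,0,0,0,0],[0,0,0,0,0,0,0],[0,0,0,0,0,0,0]]'
python3 - <<'E'
from h import *
import pickle
F=pickle.load(open("f4.pkl","rb"))
# cross-check of ticket: side crop again and head centre from scene/side
a=cv2.resize(F["side"]["pixels"][125:170,350:395,::-1],None,fx=12,fy=12,interpolation=cv2.INTER_CUBIC)
cv2.imwrite("pics/c5.png",a)
w=cv2.resize(F["wrist"]["pixels"][80:230,220:420,::-1],None,fx=4,fy=4,interpolation=cv2.INTER_CUBIC)
cv2.imwrite("pics/c6.png",w)
E
```

```text
t: 7.18
eef_pos: [0.5161, -0.3388, 0.1926]
ee_rot: [-1.024, 0.916, 0.31]
force: [-0.3, -0.4, -3.4]
width: 0.0338
t: 8.43
eef_pos: [0.5161, -0.3388, 0.1926]
ee_rot: [-1.024, 0.917, 0.31]
force: [0.2, 0.5, -2.5]
width: 0.0339
```

View pics/c5.png

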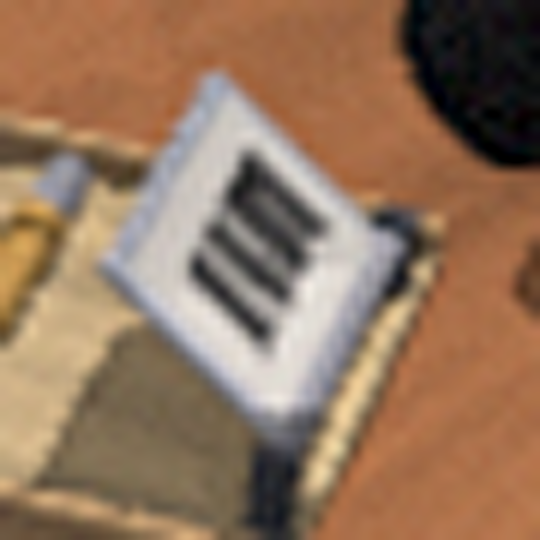

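View pics/c6.png

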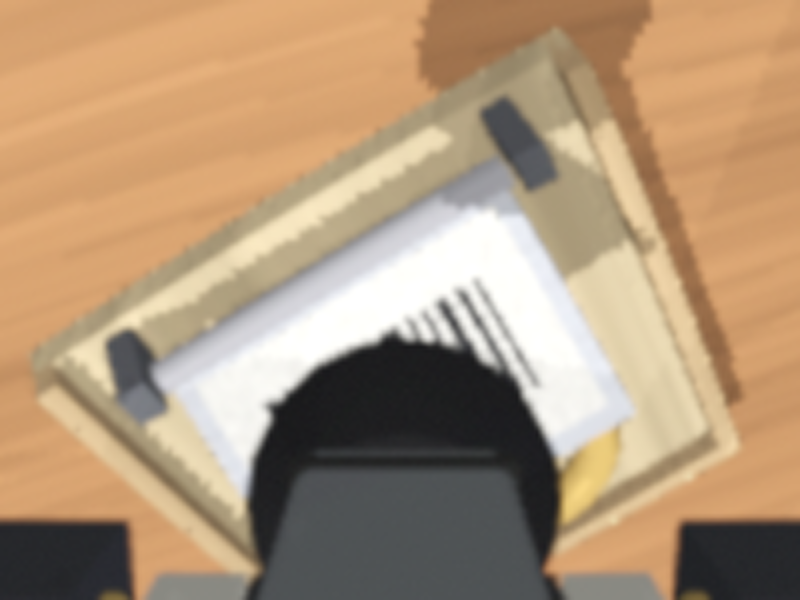

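Cross-checking the ticket plane from the board corners in the wrist and side views.

Run:
```python
from h import *
import pickle
F=pickle.load(open("f4.pkl","rb"));W,D,S=F["wrist"],F["side"],F["scene"]
P=[]
for k,a,b in [("A",(158,378),(405,235)),("B",(500,165),(280,435)),("C",(632,410),(105,262))]:
    x,r=tri([ray(W,220+a[0]/4-.4,80+a[1]/4-.4,True),ray(D,350+b[0]/12-.45,125+b[1]/12-.45)]);P.append(x);print(k,x.round(4),np.round(r,4))
A,B,C=P;y=B-A;x=C-B;n=np.cross(x,y);n/=np.linalg.norm(n);print(np.linalg.norm(x),np.linalg.norm(y),n,np.degrees(np.arccos(n[2])),"centre",(A+C)/2)
s=get_state();M=R.from_euler('xyz',s['ee_rot']).as_matrix();c=(A+C)/2
print("angle",np.degrees(np.arccos(-M[:,0]@n)),M.T@(c-s['eef_pos']-M[:,0]*.0777))
```

```text
A [ 0.6008 -0.3693  0.0362] [0.0004 0.0004]
B [ 0.5732 -0.266   0.0335] [0.0031 0.0031]
C [ 0.6283 -0.2498  0.079 ] [0.0003 0.0003]
0.07327898382813654 0.10697216148037046 [-0.60593211 -0.14066044  0.78298207] 38.465572160254055 centre [ 0.61455033 -0.30958682  0.0576191 ]
angle 3.0562584506103456 [ 0.09186303 -0.00061161 -0.00222999]
```

The second estimate agrees: 3° off square, 92 mm off and 2 mm lateral, held for more than 2.5 s. Next I'll back off and return upright.

```bash
python3 -m crank '[[-0.05,0,0,0,0.07,0.11,0],[-0.1,0,0,0,0.14,0.22,0],[-0.11,0,0,0,0.21,0.33,0],[-0.11,0,0,0,0.28,0.44,0],[-0.11,0,0,0,0.34,0.559,0],[-0.11,0,0,0,0.34,0.559,0],[-0.11,0,0,0,0.34,0.559,0]]'
python3 - <<'E'
from h import *
s=get_state();M=R.from_euler('xyz',s['ee_rot']).as_matrix();print(M.round(3),s['eef_pos'],s['q'].round(3))
print(M.T@(np.array([.4306,.2493,.2])-s['eef_pos']), M.T@np.cross(M[:,0],[0,0,-1]))
E
```

```text
t: 9.3
eef_pos: [0.4526, -0.3588, 0.2794]
ee_rot: [-0.465, 1.569, 0.87]
force: [-0.6, 0.7, -2.4]
width: 0.0339
[[ 0.001 -0.972  0.234]
 [ 0.001  0.234  0.972]
 [-1.    -0.001  0.001]] [ 0.45255213 -0.35884246  0.27943115] [-3.330e-01  1.690e-01 -1.250e-01 -1.000e-03 -1.277e+00 -1.474e+00]
[0.08008152 0.16356011 0.58605759] [-9.14597832e-23  1.29021845e-03  6.47227241e-04]
```

```bash
python3 -m crank '[[0,0.01,0.05,0,0,0,0],[0,0.02,0.11,0,0,0,0],[0,0.03,0.17,0,0,0,0],[0,0.04,0.23,0,0,0,0],[0,0.05,0.29,0,0,0,0],[0,0.06,0.35,0,0,0,0],[0,0.06,0.41,0,0,0,0],[0,0.06,0.47,0,0,0,0],[0,0.06,0.53,0,0,0,0],[0,0.06,0.58,0,0,0,0]]'
python3 -m crank '[[0,0,0.006,0,0,0,0],[0,0,0.006,0,0,0,0]]'
python3 - <<'E'
from h import *
import pickle
F={}
for n in ("wrist","scene","side"):
    f=grab_frame(n);save(f,n+"5.png");F[n]=f
pickle.dump(F,open("f5.pkl","wb"))
s=get_state();M=R.from_euler('xyz',s['ee_rot']).as_matrix();print(M.round(3),s['eef_pos'],s['q'].round(3))
E
```

```text
t: 10.55
eef_pos: [0.5299, 0.2203, 0.2805]
ee_rot: [-0.196, 1.568, 1.138]
force: [0.9, -0.4, -2.5]
width: 0.0342
t: 10.8
eef_pos: [0.531, 0.2241, 0.2799]
ee_rot: [0.386, 1.57, 1.72]
force: [0.2, -0.6, -2.7]
width: 0.034
[[ 0.001 -0.972  0.235]
 [ 0.001  0.235  0.972]
 [-1.    -0.     0.001]] [0.53101854 0.22317521 0.2803517 ] [ 0.737  0.165 -0.127 -0.    -1.277 -2.546]
```

View pics/wrist5.png

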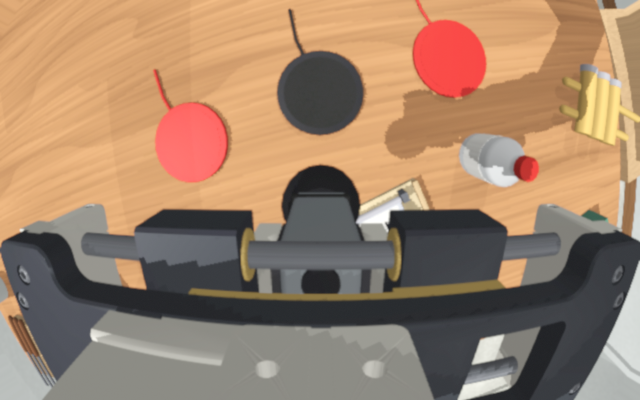

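View pics/side5.png

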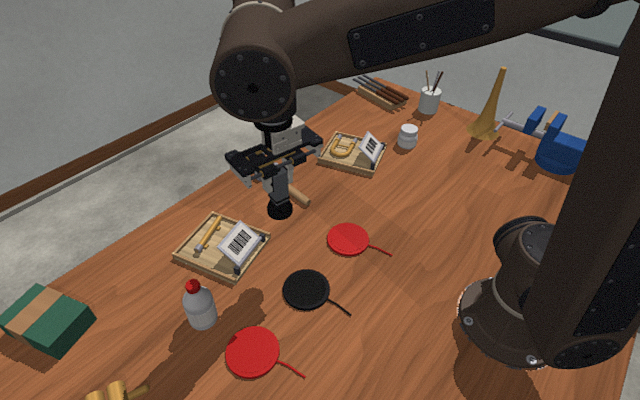

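The black pad is at wrist (320,92) between the two red ones. Measuring it with an ellipse fit.

Run:
```python
from h import *
import pickle
F=pickle.load(open("f5.pkl","rb"));W=F["wrist"]
m=np.zeros((400,640),np.uint8);m[46:140,270:370]=(W["pixels"].max(2)<75)[46:140,270:370]
m=cv2.morphologyEx(m,cv2.MORPH_OPEN,np.ones((9,9),np.uint8))
c=max(cv2.findContours(m,0,1)[0],key=cv2.contourArea);e=cv2.fitEllipse(c);print(e,cv2.boundingRect(c))
pts=np.array([onplane(W,u,v,.008,True)[:2] for u,v in c[:,0]]);(cx,cy),r=cv2.minEnclosingCircle(pts.astype(np.float32));print("circle",cx,cy,r)
p=onplane(W,*e[0],.008,True);print(p)
p,r=tri([ray(W,*e[0],True),ray(F["side"],305.7,289.8),ray(F["scene"],379.7,162)]);print("tri",p,r)
s=get_state();M=R.from_euler('xyz',s['ee_rot']).as_matrix()
print(M.T@(np.array([cx,cy,.0877])-s['eef_pos']),M.T@(np.array([p[0],p[1],.0877])-s['eef_pos']))
```

```text
((322.5338134765625, 93.41020965576172), (74.30769348144531, 78.34680938720703), 111.0269546508789) (284, 57, 78, 76)
circle 0.43435952067375183 0.24869325757026672 0.05527181923389435
[0.43518847 0.24858562 0.008     ]
tri [0.43235937 0.24886836 0.00328001] [np.float64(0.0024654592995904906), np.float64(0.0015440828352412197), np.float64(0.0014559964684165022)]
[0.1926223  0.10000968 0.0018779 ] [0.19262141 0.10199484 0.00157724]
```

```bash
python3 -m crank '[[0,0.05,0.001,0,0,0,0],[0,0.101,0.002,0,0,0,0],[0.05,0.101,0.002,0,0,0,0],[0.1,0.101,0.002,0,0,0,0],[0.14,0.101,0.002,0,0,0,0],[0.17,0.101,0.002,0,0,0,0],[0.175,0.101,0.002,0,0,0,0],[0.175,0.101,0.002,0,0,0,0]]'
python3 - <<'E'
from h import *
import pickle
F={}
for n in ("wrist","scene","side"):
    f=grab_frame(n);F[n]=f
pickle.dump(F,open("f6.pkl","wb"))
s=get_state();M=R.from_euler('xyz',s['ee_rot']).as_matrix();print(M[:,0],s['eef_pos'],s['force'])
a=cv2.resize(F["scene"]["pixels"][90:190,320:440,::-1],None,fx=3.3,fy=3.3,interpolation=cv2.INTER_CUBIC)
b=cv2.resize(F["side"]["pixels"][220:320,240:360,::-1],None,fx=3.3,fy=3.3,interpolation=cv2.INTER_CUBIC)
cv2.imwrite("pics/c7.png",np.hstack([a,b]))
E
```

```text
t: 11.95
eef_pos: [0.434, 0.25, 0.1058]
ee_rot: [-0.706, 1.57, 0.629]
force: [-0.5, -0.1, -1.5]
width: 0.0341
[ 0.00187742  0.00203976 -0.99999616] [0.43421146 0.25069677 0.10638229] [ 0.78738001 -0.08372828 -3.61290453]
```

View pics/c7.png

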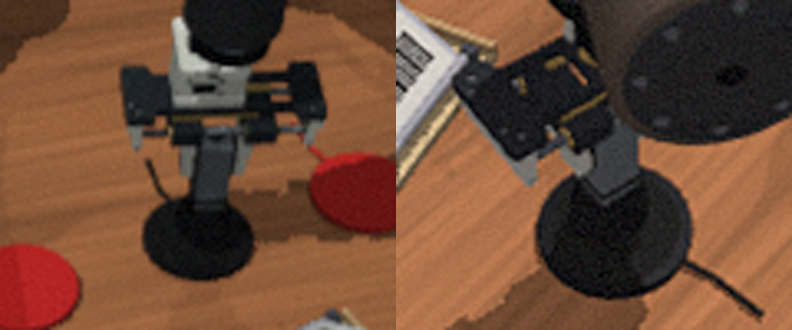

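The head is centred over the black pad in both views. I'll lower it slowly and watch the force.

```bash
python3 -m crank '[[0.005,0,0,0,0,0,0],[0.01,0,0,0,0,0,0],[0.013,0,0,0,0,0,0],[0.014,0,0,0,0,0,0],[0.015,0,0,0,0,0,0],[0.015,0,0,0,0,0,0]]'
python3 -m crank '[[0.001,0,0,0,0,0,0],[0.001,0,0,0,0,0,0]]'
python3 -m crank '[[0.001,0,0,0,0,0,0],[0.001,0,0,0,0,0,0]]'
python3 -m crank '[[0.001,0,0,0,0,0,0],[0.001,0,0,0,0,0,0]]'
```

```text
t: 12.85
eef_pos: [0.4334, 0.2501, 0.0898]
ee_rot: [2.808, 1.571, -2.141]
force: [-0.0, -0.0, -2.5]
width: 0.034
t: 13.1
eef_pos: [0.4334, 0.2501, 0.0888]
ee_rot: [1.736, 1.571, 3.071]
force: [0.1, 0.4, -2.8]
width: 0.0337
t: 13.35
eef_pos: [0.4334, 0.2501, 0.0878]
ee_rot: [2.66, 1.571, -2.288]
force: [-0.0, -0.1, -3.5]
width: 0.0337
t: 13.6
eef_pos: [0.4336, 0.2501, 0.0876]
ee_rot: [-1.363, 1.57, -0.028]
force: [-1.2, -1.5, 5.2]
width: 0.034
```

Contact: the force went from −3 to +5 N at TCP z = 0.0876 m, as predicted. Now I'll release slowly and retreat straight up.

```bash
python3 -m crank '[[0,0,0,0,0,0,0.45],[0,0,0,0,0,0,0.5],[0,0,0,0,0,0,0.6],[0,0,0,0,0,0,0.8],[0,0,0,0,0,0,0.9],[0,0,0,0,0,0,0.9],[0,0,0,0,0,0,0.9]]'
python3 -m crank '[[0,0,0,0,0,0,0.9],[-0.02,0,0,0,0,0,0.9],[-0.05,0,0,0,0,0,0.9],[-0.1,0,0,0,0,0,0.9],[-0.15,0,0,0,0,0,0.9],[-0.15,0,0,0,0,0,0.9]]'
python3 -m crank '[[0,-0.04,0,0,0,0,0.9],[0,-0.08,0,0,0,0,0.9],[0,-0.08,0,0,0,0,0.9],[0,-0.08,0,0,0,0,0.9]]'
python3 - <<'E'
from h import *
import pickle
F={}
for n in ("wrist","scene","side"):
    f=grab_frame(n);F[n]=f;save(f,n+"8.png")
pickle.dump(F,open("f8.pkl","wb"))
s=get_state();print(s['t'],s['eef_pos'],s['force'],s['qd'].round(3))
b=cv2.resize(F["side"]["pixels"][220:340,240:360,::-1],None,fx=4,fy=4,interpolation=cv2.INTER_CUBIC)
cv2.imwrite("pics/c8.png",b)
E
```

```text
t: 14.48
eef_pos: [0.4334, 0.2501, 0.0868]
ee_rot: [1.536, 1.571, 2.871]
force: [-0.2, 0.3, 0.8]
width: 0.0785
t: 15.22
eef_pos: [0.4351, 0.2516, 0.2411]
ee_rot: [-0.549, 1.563, 0.786]
force: [-0.2, 0.1, -0.9]
width: 0.0789
t: 15.72
eef_pos: [0.5107, 0.231, 0.2358]
ee_rot: [2.357, 1.569, -2.592]
force: [-0.8, 0.1, -0.2]
width: 0.079
15.875 [0.51054143 0.23152445 0.23679629] [ 1.4340946  -0.49915132  0.21270755] [ 0.002 -0.005  0.005 -0.001 -0.001  0.001]
```

View pics/wrist8.png

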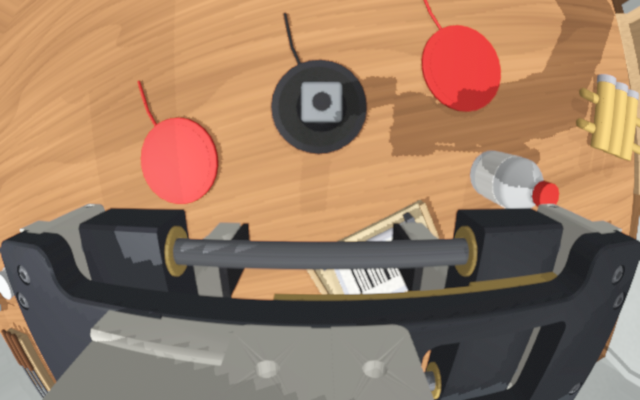

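View pics/scene8.png

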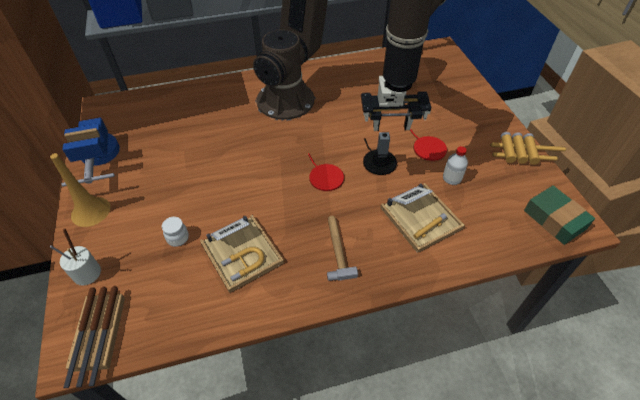

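View pics/c8.png

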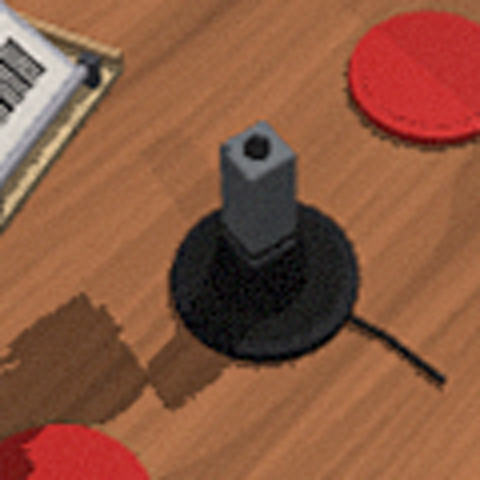

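The scanner stands upright and centred on the black pad at wrist (320,103), the gripper is clear, and everything else is unmoved. Handing in.

```bash
python3 -c "
from station import job_done;print(job_done())"
```

```text
the job is handed in; nothing more can be done
None
```

I read the U-slide tray's ticket with the scanner, stood the scanner head down on the black charging pad, let go and handed the job in. No verdict was reported, so these are my own measurements.

- **Scan:** I held the scanner still for about 2.5 s, roughly 92 mm off the ticket. My final estimate was about 2 mm off the middle and 3° off square. An earlier estimate from other views put it close to 0° off square, so the two differ by about 3°, well inside the 12° limit.
- **Placing:** contact came at tool height 0.0876 m, where I expected it, with about 5 N measured on touchdown. The last pictures show the scanner upright near the middle of the pad, by estimate within about 3 mm of its centre. The pad position itself differed by a few mm between views.
- **Surroundings:** the gripper was clear of the scanner. The ticket boards, parts and other things looked unmoved in the last pictures; I compared them by eye only. The robot's clock stood at about 15.9 s when I handed in.

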